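Centre-punch a headstock blank on the bench punch

TASK

Slide the guitar headstock blank over the bench, without lifting it, until its long edge lies flat against the wooden fence and the pencilled cross is right under the point of the bench punch. Then push the punch's knob down until the point meets the wood on the cross and let it spring back up. Do not bring the point down anywhere else on the blank, leave the blank in place, and do not disturb the hammer, the glue bottle or the sanding block.

Things in the scene. Friction and masses are not known exactly. Their poses are not given: they have to be found in the camera images.
- press: bench punch fixed to the bench. Origin on the bench right below the point; x points squarely to its dark wooden fence, y runs along it. Fence: y -180 to 180 mm, 24 mm high, working face at x = 18 mm. Behind it a 32 mm column (x = 100 mm) carries a grey arm, 24 mm wide, to a head 32 mm across, 97 to 153 mm high, around the plunger
- point (a point): lower end of the punch's point (6 mm wide), 30 mm above the bench when up; straight above the press origin
- knob_top (a point): centre of the flat top of the black knob (44 mm diameter, 18 mm high) on the plunger, 195 mm above the bench when up
- plunger (a joint): how far the plunger is pushed down, m: 0 up, at most 0.020; it springs back. The point meets the blank's top at 0.012, with about 7 N on the knob
- blank: loose pale headstock blank, flat, 18 mm thick, 180 mm long along its y: a paddle 80 mm wide (x -40 to 40, y -40 to 90 mm) and a neck stub 54 mm wide (x -27 to 27, y -90 to -40). Origin on its underside, mid-width, mid-length. Its +x long edge, nearer the cross, goes against the fence
- cross (a point): pencilled cross with a dark dot (7 mm) on the blank's top, at x = 22, y = 20 mm of the blank, so 18 mm from the edge that goes to the fence; one pencil line runs over the blank's whole width through it
- hammer: bystander: hammer with a wooden handle, 240 mm long, lying on the bench
- glue: bystander: white glue bottle, 60 mm diameter, 130 mm high, standing
- sanding_block: bystander: cork sanding block 110 x 65 x 35 mm
Things that resemble listed ones, but are neither listed nor needed, are in the scene too. What is shaped like the blank but blue or purple is not meant.

How it is judged:
By the outcome, as a careful person would: the job done as asked, in the order asked, and still so for the second after the job is handed in, with the robot touching nothing.
It also fails if it takes over 69 s, if anything falls off the work surface, if the arm or the gripper's body presses on something with over 40 N, if the wrist force passes 120 N, or if a joint passes its speed limit or range.

ROBOT

A 7-joint arm with a two-finger parallel gripper is mounted at the origin on the work surface. World frame = base frame: x ahead of the robot, y to its left, z up, the work surface at z = 0. Lengths are in m, angles in rad, forces in N, time in s.
With the tool pointing down it reaches from about 0.35 to 0.9 m from the base axis. Payload 19.9 kg.
Tool frame: the origin (TCP) lies on the centre line of the jaws, within the pads' length; the fingertips stand 25 mm ahead of it and the grasp point (between the pads) lies 6 mm ahead of it; z points along the fingers, y is the line along which they close (so a half turn about z gives the same grasp; the last joint's range is limited). The gripper opens to 85 mm and grips with 20 to 120 N. Pads are 22 mm wide; open, the fingers measure 114 mm over their backs; the gripper's body (76 mm by 85 mm) begins 54 mm behind the grasp point. The pads swing forward as they close: fully open they stand 13 mm farther back than shut.
Start: joints at [1.079, 0.417, -0.01, 1.614, 0.005, 1.111, -0.053], TCP at [0.272, -0.563, 0.256] pointing down, gripper open.
Joint ranges: [-2.81, 2.81], [-0.39, 2.02], [-1.27, 1.25], [0.06, 2.57], [-1.19, 4.33], [0.19, 2], [-2.82, 2.82]. Speed limits (rad/s): [1.89, 1.89, 2.39, 2.39, 3.01, 3.01, 3.01].

INTERFACE

Orientations are given as a rotation vector (axis times angle).
In Python, from cell import manip gives the robot as it stands.
- The arm moves only by the shell command python3 -m crank 'ROWS' [OPENING] [FORCE]. ROWS is JSON, a list that holds one entry, the list of rows, each a list of 4 numbers: the shift along the tool's x, y, z as a fraction of full scale, then the turn about the tool's z as a fraction of full scale. A call has 1 to 8 rows; each row is the pose to reach, as a shift and turn from the pose commanded when the call began, along the tool's axes at that moment, turning the shorter way round; what a row does not reach only later rows make up. Full scale, the value 1, is 0.15 m for a shift and 180 degrees for a turn. A row lasts 1/8 s, in which the tool goes at most 62.5 mm and 10.7 degrees, less where a joint would pass 70% of its speed; a pose out of reach is approached as far as the arm can. A call with a number of a shift or a turn outside -1 to 1 is refused whole. A call with a gripper value outside its range is refused whole. OPENING is the finger opening in mm, from 0 to 85.4, set as the call begins (- or left out, the last holds). The fingers move at their own pace and stop on an object; FORCE is the grip in N (left out, the last holds). Time passes only in rows, so rows that repeat a pose let the fingers close. It gives the time, the measured TCP pose, the force, the opening and the grip force at its end, in the units of the state.
- manip.get_state(): the state, without advancing time (a new reading comes with each control period).
- manip.snapshot(name): name is "side" or "top"; returns (picture, depth): 384x512x3 uint8, red, green, blue; 384x512 float32, m along the optical axis (not along the pixel's ray), 0 where there is no reading.
- manip.calibration(name): a dict with "mtx" (3x3 intrinsics, pixels), "world_to_cam" (4x4, takes a point from world to camera coordinates). Camera axes: x right, y down, z forward; pixel columns grow to the right and rows downward; lengths in m; the calibration is good to about 2 mm. A picture is of the moment at which its call begins. calibration takes no time and is no camera call.
- manip.finish_job(): hands the job in; it is judged then, once.
Trained networks look in the newest picture that a camera, given by its name, has taken for a name from the list of things; names that differ only in an ending like _2 or _b are one class to them, and where a whole thing is asked for, a point or a joint stands for the part that bears it (a point fixed in the world has none). Each returns a list of dicts, best first, with "conf" (0 to 1); they miss things now and then, are a little off and sometimes report something else, mostly with a low value. They report only what shows in the picture. A call takes as long as a camera call. They do not tell look-alikes from the thing itself.
- manip.boxes_of(camera, query): "location" ([x, y, z] in m, in world coordinates, good to about 4 mm: the middle of the surface that is visible of it).
- manip.outline_of(camera, query): "mask" (384x512 bool, what is visible of it).
- manip.spot_point(camera, query): "location" ([x, y, z] in m, in world coordinates, good to about 4 mm: a listed point, or the origin of a listed thing).
The state is a dict: "time": time; "qpos": joint angles; "qvel": joint speeds; "joint_efforts": joint torques, N m; "ee_pos": TCP position; "tool_rot": TCP orientation; "force": force on the tool from outside, world axes, zero at the start; "torque": the same for the moment, N m; "opening": finger opening in m; "gripper_force": force on a finger pad.
Only numpy, scipy, OpenCV 4.12 (cv2) and the standard library are available. Lean on these libraries where they do the work, as an engineer would, in place of code of your own. Each camera call takes 0.05 s, during which the arm holds its last target. There are 200 camera calls.

## Working session

There is one attempt and no reset: what is moved stays moved. The work goes in short steps, Python scripts to look and compute and a shell command to move; the robot and the scene stay as the last step left them, time stands still between calls to the robot, and variables do not carry over. Pictures are saved under pics/ and viewed, at most 10 in all, crops included, and the job is handed in when it is done.

```bash
mkdir -p pics; ls; python3 - <<'E'
from cell import manip
import cv2,numpy as np
s=manip.get_state();print(s['time'],s['ee_pos'],s['tool_rot'],s['opening'])
for c in('top','side'):
    p,d=manip.snapshot(c);cv2.imwrite(f'pics/{c}0.png',p[:,:,::-1]);np.save(f'{c}_d.npy',d)
    for q in('blank','press','hammer','glue','sanding_block'):
        print(c,q,[(np.round(r['location'],3).tolist(),round(r['conf'],2)) for r in manip.boxes_of(c,q)][:4])
    for q in('cross','point','knob_top','blank','press'):
        print(c,'spot',q,[(np.round(r['location'],3).tolist(),round(r['conf'],2)) for r in manip.spot_point(c,q)][:4])
print(manip.get_state()['time'])
E
```

```text
pics
0.0 [ 0.27216175 -0.56228064  0.25567337] [-3.06099288e+00 -7.01894116e-01  5.54466196e-04] 0.08560671687927131
top blank [([0.386, -0.236, 0.017], 0.88), ([0.513, -0.044, 0.019], 0.79), ([0.44, 0.189, 0.02], 0.72), ([0.249, 0.39, 0.017], 0.61)]
top press [([0.66, -0.037, 0.023], 0.65)]
top hammer [([0.558, 0.397, 0.021], 0.59), ([0.662, -0.035, 0.023], 0.45)]
top glue [([0.541, -0.391, 0.091], 0.88)]
top sanding_block [([0.445, -0.42, 0.034], 0.77)]
top spot cross [([0.229, 0.381, 0.017], 0.84), ([0.405, -0.254, 0.02], 0.66), ([0.526, -0.029, 0.018], 0.6), ([0.417, 0.205, 0.014], 0.58)]
top spot point [([0.612, -0.05, 0.03], 0.7)]
top spot knob_top [([0.611, -0.049, 0.195], 0.61)]
top spot blank [([0.375, -0.237, 0.002], 0.85), ([0.514, -0.051, 0.001], 0.78), ([0.447, 0.191, 0.001], 0.69), ([0.249, 0.399, -0.001], 0.63)]
top spot press [([0.609, -0.053, -0.002], 0.89)]
side blank [([0.252, 0.38, 0.017], 0.92), ([0.513, -0.058, 0.018], 0.72), ([0.388, -0.242, 0.017], 0.61), ([0.438, 0.184, 0.016], 0.58)]
side press [([0.669, -0.055, 0.026], 0.94)]
side hammer [([0.549, 0.392, 0.024], 0.96)]
side glue []
side sanding_block [([0.442, -0.435, 0.033], 0.69)]
side spot cross [([0.526, -0.023, 0.018], 0.92), ([0.419, 0.198, 0.014], 0.92), ([0.4, -0.256, 0.021], 0.84)]
side spot point [([0.617, -0.052, 0.029], 0.7), ([0.442, -0.423, -0.005], 0.42)]
side spot knob_top [([0.608, -0.056, 0.195], 0.53)]
side spot blank [([0.251, 0.4, 0.003], 0.9), ([0.377, -0.238, 0.001], 0.79), ([0.448, 0.192, -0.002], 0.78), ([0.511, -0.052, -0.002], 0.6)]
side spot press [([0.609, -0.054, 0.002], 0.97)]
1.1
```

View pics/top0.png

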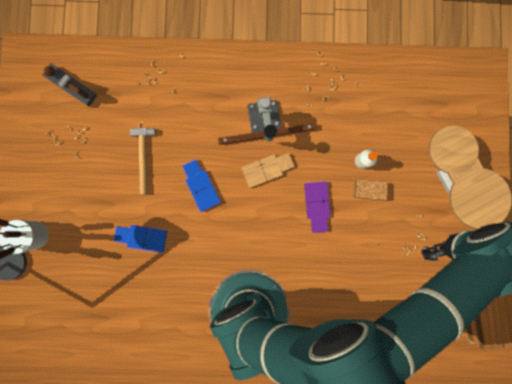

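View pics/side0.png

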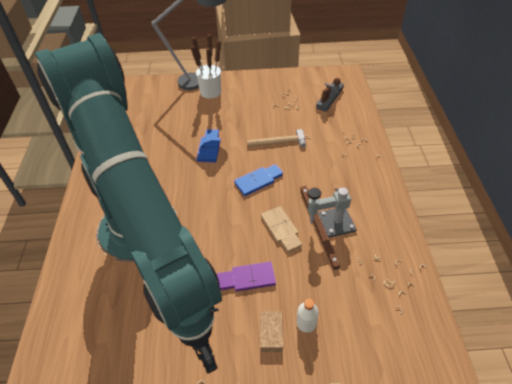

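The top view shows the pale blank at (268,170). Its look-alikes are blue at (202,186), purple at (318,206) and blue at (141,238). By the description I choose the pale one. The fence runs from (220,142) to (318,127). Next I'll measure the poses and take one close crop.

```bash
cat > h.py <<'E'
from cell import manip
import cv2,numpy as np
from scipy.optimize import minimize
def cal(c):
    k=manip.calibration(c);return np.array(k['mtx']),np.array(k['world_to_cam'])
def unproj(c,uv,z):
    K,T=cal(c);uv=np.atleast_2d(uv).astype(float)
    r=(np.linalg.inv(K)@np.c_[uv,np.ones(len(uv))].T).T@T[:3,:3]
    o=-T[:3,:3].T@T[:3,3]
    return o+r*((z-o[2])/r[:,2])[:,None]
def proj(c,P):
    K,T=cal(c);q=np.atleast_2d(P)@T[:3,:3].T+T[:3,3];q=q@K.T;return q[:,:2]/q[:,2:]
OUT=np.array([[-40,-40],[-40,90],[40,90],[40,-40],[27,-40],[27,-90],[-27,-90],[-27,-40]])/1e3
def pose(xyt,P):
    x,y,t=xyt;c,s=np.cos(t),np.sin(t);return P@np.array([[c,s],[-s,c]])+[x,y]
def pale(c,p):
    h=cv2.cvtColor(p,cv2.COLOR_RGB2HSV);return h
def fitmask(c,m,x0):
    "pose whose top face + side silhouette matches mask m (IoU)"
    S=8;n=8
    ys,xs=np.nonzero(m);a=xs.min()-n;b=ys.min()-n;w=np.ptp(xs)+2*n;hh=np.ptp(ys)+2*n
    M=cv2.resize(m[b:b+hh,a:a+w].astype(np.float32),None,fx=S,fy=S,interpolation=cv2.INTER_LINEAR)>.5
    def cost(v):
        o=pose(v,OUT);r=np.zeros(M.shape,np.uint8)
        L=[((proj(c,np.c_[o,np.full(8,z)])-[a,b]+.5)*S).astype(np.int32) for z in(0,.018)]
        for q in L: cv2.fillPoly(r,[q],1)
        for i in range(8):
            j=(i+1)%8;cv2.fillConvexPoly(r,cv2.convexHull(np.array([L[0][i],L[0][j],L[1][i],L[1][j]])),1)
        return 1-(M&(r>0)).sum()/(M|(r>0)).sum()
    best=None
    for dt in(-.15,0,.15):
        s=np.array(x0)+[0,0,dt]
        R=minimize(cost,s,method='Nelder-Mead',options=dict(initial_simplex=[s,s+[.01,0,0],s+[0,.01,0],s+[0,0,.15]],xatol=1e-4,fatol=1e-5))
        if best is None or R.fun<best.fun:best=R
    return best.x,best.fun
E
python3 - <<'E'
from h import *
for c in('top','side'):
    p,d=manip.snapshot(c)
    u,v=proj(c,[[.56,-.05,.02]])[0].astype(int);print(c,u,v)
    if c=='top': cv2.imwrite('pics/crop1.png',cv2.resize(p[v-50:v+50,u-65:u+65,::-1],None,fx=6,fy=6,interpolation=cv2.INTER_CUBIC))
    rs=manip.outline_of(c,'blank')
    for r in rs:
        m=r['mask'];ys,xs=np.nonzero(m);w=unproj(c,[[xs.mean(),ys.mean()]],.018)[0];print(len(xs),w,p[m].mean(0),r['conf'])
        if np.hypot(w[0]-.513,w[1]+.05)<.04:
            for t in(0,1): print(c,fitmask(c,m,[w[0],w[1],-1.9+t*np.pi if False else np.arctan2(.025,.012)-np.arctan2(20,22)+0]))
    for r in manip.outline_of(c,'press')[:1]:
        m=r['mask'];ys,xs=np.nonzero(m);cv2.imwrite(f'm_{c}.png',m*255)
        # dark reddish fence
        f=m&(p[:,:,0].astype(int)-p[:,:,2]>25)
        ys,xs=np.nonzero(f);P=unproj(c,np.c_[xs,ys],.020)[:,:2]
        l=cv2.fitLine(P.astype(np.float32),cv2.DIST_HUBER,0,.001,.001).ravel();n=np.array([-l[1],l[0]]);n*=np.sign(n[0])
        pr=(P-l[2:])@l[:2];print('fence ang normal',np.degrees(np.arctan2(n[1],n[0])),'mid',l[2:]+l[:2]*(pr.min()+pr.max())/2,np.ptp(pr),len(P))
E
```

```text
top 266 154
996 [ 0.5062561  -0.04953465  0.018     ] [209.72791165 156.93975904  93.63855422] 0.96
top (array([ 0.50988319, -0.05619792,  0.38343433]), np.float64(0.04710930511121558))
top (array([ 0.50988319, -0.05619792,  0.38343433]), np.float64(0.04710930511121558))
1063 [0.24871642 0.38730872 0.018     ] [ 34.8635936   69.7074318  133.15428034] 0.95
1034 [ 0.38122098 -0.23694662  0.018     ] [130.59767892  61.00580271 148.78820116] 0.85
982 [0.43793222 0.18580479 0.018     ] [ 41.67515275  94.14154786 184.49796334] 0.7
fence ang normal 11.087729 mid [ 0.63835639 -0.04917856] 0.360251227432262 755
side 295 224
798 [0.43965635 0.17831177 0.018     ] [110.81578947 140.26065163 191.17418546] 0.91
976 [ 0.50868902 -0.06067128  0.018     ] [202.92418033 170.6567623  132.23258197] 0.9
side (array([ 0.51075616, -0.05624407,  0.39711488]), np.float64(0.038218734004436095))
side (array([ 0.51075616, -0.05624407,  0.39711488]), np.float64(0.038218734004436095))
606 [0.24806643 0.37557588 0.018     ] [ 63.36633663  86.88778878 136.10891089] 0.79
1158 [ 0.3838233  -0.24510659  0.018     ] [152.45768566  98.43005181 164.30829016] 0.55
fence ang normal 10.2461 mid [ 0.6426242  -0.05352005] 0.37149627075402136 734[ WARN:0@2.956] global loadsave.cpp:1063 imwrite_ Unsupported depth image for selected encoder is fallbacked to CV_8U.
```

View pics/crop1.png

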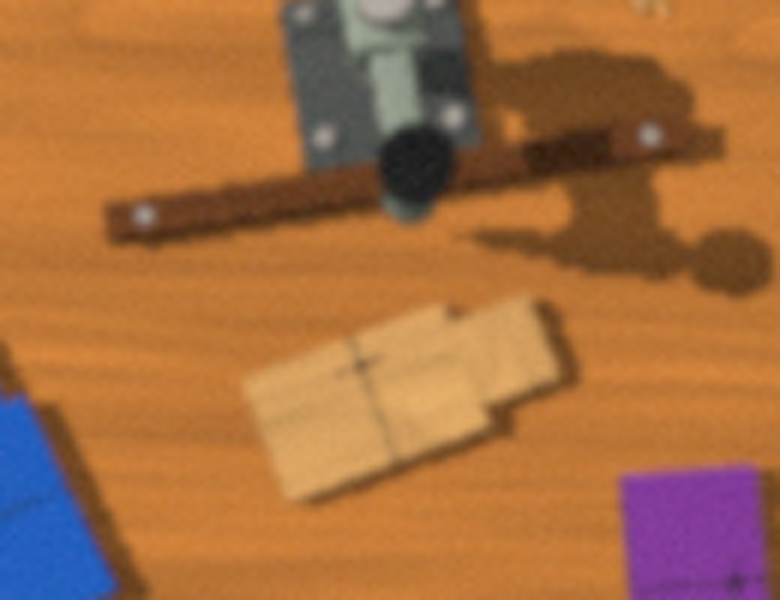

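The crop confirms the pale blank: the cross is at crop (360,365), on the fence side, with the neck to the right. Next I'll refine the press pose using the knob disc and fence edges, and measure the wrist profile.

```bash
python3 - <<'E'
from h import *
from scipy.optimize import least_squares
th=np.linspace(0,2*np.pi,60)
for c in('top','side'):
    p,d=manip.snapshot(c);K,T=cal(c)
    u,v=proj(c,[[.61,-.052,.195]])[0]
    # fit knob: dark cylinder z .177-.195
    g=p.max(2).astype(int);m=np.zeros(g.shape,bool);a,b=int(u)-14,int(v)-14
    m[b:b+28,a:a+28]=g[b:b+28,a:a+28]<60
    n,l,st,ce=cv2.connectedComponentsWithStats(m.astype(np.uint8));k=l[int(v),int(u)];m=l==k
    S=8;M=cv2.resize(m[b:b+28,a:a+28].astype(np.float32),None,fx=S,fy=S)>.5
    def cost(q):
        pts=np.vstack([proj(c,np.c_[q[0]+.022*np.cos(th),q[1]+.022*np.sin(th),np.full(60,z)]) for z in(.177,.195)])
        r=np.zeros(M.shape,np.uint8);cv2.fillConvexPoly(r,cv2.convexHull(((pts-[a,b]+.5)*S).astype(np.int32)),1)
        return 1-(M&(r>0)).sum()/(M|(r>0)).sum()
    R=minimize(cost,[.61,-.052],method='Nelder-Mead',options=dict(initial_simplex=[[.605,-.055],[.615,-.055],[.61,-.045]]))
    print(c,'knob',R.x,R.fun,m.sum())
    # fence fit: box x 18..18+w, y+-180, z0..24; red-dark mask
    mk=cv2.imread(f'm_{c}.png',0)>0; mk=cv2.dilate(mk.astype(np.uint8),np.ones((3,3)))>0
    f=mk&(p[:,:,0].astype(int)-p[:,:,2]>20)&(p[:,:,0]<135)
    ang=np.radians(10.7);o=np.array([.61,-.0525]);n=np.array([np.cos(ang),np.sin(ang)]);t=np.array([-n[1],n[0]])
    ys,xs=np.nonzero(f);P=unproj(c,np.c_[xs,ys],.024 if c=='top' else .024)[:,:2]-o
    X,Y=P@n,P@t
    e=[]
    for y in np.arange(-.17,.17,.01):
        s=(abs(Y-y)<.005)&(abs(X-.03)<.03)
        if s.sum()>3:e.append((y,X[s].min(),X[s].max()))
    e=np.array(e);print(np.round(e*1000).astype(int).tolist(), 'yrange',Y.min(),Y.max())
    if c=='side':
        s=manip.get_state();vv,uu=np.mgrid[0:384,0:512];ok=d>0
        C=(np.linalg.inv(K)@np.c_[uu[ok],vv[ok],np.ones(ok.sum())].T).T*d[ok][:,None];W=(C-T[:3,3])@T[:3,:3]
        r=np.hypot(*(W[:,:2]-s['ee_pos'][:2]).T)
        for h in np.arange(-.03,.3,.02):
            q=(abs(W[:,2]-s['ee_pos'][2]-h)<.01)&(r<.2); print(round(h,2),q.sum(),np.round(np.percentile(r[q],[5,50,95]),3) if q.any() else '')
E
```

```text
top knob [ 0.60950768 -0.05478756] 0.21364928909952607 130
[[-170, 11, 42], [-160, 10, 44], [-150, 8, 46], [-140, 9, 46], [-130, 10, 44], [-120, 9, 43], [-110, 10, 44], [-100, 11, 42], [-90, 9, 43], [-80, 11, 37], [-70, 10, 43], [-60, 10, 60], [-50, 12, 53], [-40, 10, 36], [-30, 9, 22], [-20, 3, 13], [10, 10, 38], [20, 12, 39], [30, 13, 40], [40, 11, 38], [50, 9, 58], [60, 11, 34], [70, 10, 36], [80, 10, 36], [90, 12, 35], [100, 10, 37], [110, 8, 35], [120, 9, 36], [130, 8, 34], [140, 9, 36], [150, 10, 37], [160, 12, 35]] yrange -0.18426556820818568 0.17482824764480948
side knob [ 0.62654129 -0.03568878] 0.7868365353305112 196591
[[-170, 7, 44], [-160, 9, 43], [-150, 8, 42], [-140, 7, 43], [-130, 7, 43], [-120, 6, 44], [-110, 8, 43], [-100, 8, 38], [-90, 7, 38], [-80, 7, 51], [-70, 8, 59], [-60, 8, 39], [-50, 8, 40], [-40, 7, 40], [-30, 7, 39], [-20, 9, 40], [-10, 9, 40], [0, 3, 39], [10, 4, 40], [20, 4, 40], [30, 8, 39], [40, 9, 42], [50, 8, 57], [70, 8, 12], [80, 8, 15], [90, 9, 21], [100, 9, 23], [110, 8, 32], [120, 7, 34], [130, 10, 33], [140, 10, 34], [150, 11, 49], [160, 12, 58]] yrange -0.19922399432800506 0.16678855513254537
-0.03 0 
-0.01 1 [0.051 0.051 0.051]
0.01 1 [0.051 0.051 0.051]
0.03 7 [0.049 0.059 0.075]
0.05 116 [0.036 0.059 0.075]
0.07 114 [0.028 0.069 0.073]
0.09 176 [0.038 0.06  0.07 ]
0.11 104 [0.037 0.038 0.04 ]
0.13 129 [0.037 0.038 0.04 ]
0.15 0 
0.17 148 [0.046 0.048 0.049]
0.19 236 [0.045 0.047 0.049]
0.21 210 [0.045 0.047 0.054]
0.23 291 [0.036 0.046 0.05 ]
0.25 6 [0.05  0.055 0.069]
0.27 172 [0.05  0.06  0.075]
0.29 503 [0.051 0.06  0.075]
```

```bash
python3 -m crank '[[[0.35,-0.23,0,0],[0.7,-0.46,0,0],[0.96,-0.64,0,0],[0.96,-0.64,0,0]]]' 70; python3 -m crank '[[[0.35,-0.23,0,0],[0.7,-0.46,0,0],[0.96,-0.64,0,0],[0.96,-0.64,0,0]]]'; python3 -m crank '[[[0.35,-0.23,0,-0.05],[0.7,-0.46,0,-0.1],[0.96,-0.64,0,-0.16],[0.96,-0.64,0,-0.22],[0.96,-0.64,0,-0.28],[0.96,-0.64,0,-0.34],[0.96,-0.64,0,-0.4],[0.96,-0.64,0,-0.46]]]'
cat > rel.py <<'E'
import sys,numpy as np
from scipy.spatial.transform import Rotation as R
from cell import manip
# target world x y z, tool-y yaw deg (mod 180)
s=manip.get_state();T=R.from_rotvec(s['tool_rot']).as_matrix()
x,y,z,a=map(float,sys.argv[1:5])
d=T.T@(np.array([x,y,z])-s['ee_pos']);yaw=np.degrees(np.arctan2(T[1,1],T[0,1]))
w=(a-yaw+90)%180-90
print('t',s['time'],'pos',np.round(s['ee_pos'],4),'yaw',round(yaw,2),'tilt',np.round(T[:,2],3),'F',np.round(s['force'],1),'op',round(s['opening'],4),'grip',round(s['gripper_force'],1),'j7',round(s['qpos'][6],2))
print('rows',np.round(d/.15,3),'turn',round(-w/180,4))
E
python3 rel.py .535 -.1163 .1 22.35
```

```text
time: 2.0
ee_pos: [0.3624, -0.4103, 0.2567]
tool_rot: [-3.06, -0.71, -0.002]
force: [0.7, -0.8, 0.0]
opening: 0.0698
gripper_force: 0.0
time: 2.5
ee_pos: [0.4496, -0.2615, 0.2565]
tool_rot: [-3.06, -0.709, -0.001]
force: [-0.1, -1.1, -0.3]
opening: 0.07
gripper_force: 0.0
time: 3.5
ee_pos: [0.5355, -0.1166, 0.2562]
tool_rot: [-1.835, -2.55, 0.001]
force: [0.2, 0.4, 0.1]
opening: 0.0699
gripper_force: 0.0
t 3.5 pos [ 0.5355 -0.1166  0.2562] yaw 18.54 tilt [-0. -0. -1.] F [0.2 0.4 0.1] op 0.0699 grip 0.0 j7 0.33
rows [ 0.003 -0.002  1.041] turn -0.0212
```

```bash
python3 -m crank '[[[0.003,-0.002,0.3,-0.021],[0.003,-0.002,0.6,-0.021],[0.003,-0.002,0.9,-0.021],[0.003,-0.002,0.9,-0.021]]]' ; python3 -m crank '[[[0,0,0.3,0],[0,0,0.5,0],[0,0,0.6,0],[0,0,0.6,0],[0,0,0.6,0]]]'; python3 rel.py .535 -.1163 .03 22.35
python3 - <<'E'
from h import *
p,d=manip.snapshot('side');u,v=proj('side',[[.535,-.09,.02]])[0].astype(int)
cv2.imwrite('pics/s2.png',cv2.resize(p[v-60:v+60,u-80:u+80,::-1],None,fx=5,fy=5,interpolation=cv2.INTER_CUBIC))
E
```

```text
time: 4.0
ee_pos: [0.5335, -0.1156, 0.1189]
tool_rot: [-1.754, -2.6, 0.003]
force: [-0.4, -0.7, 0.3]
opening: 0.0701
gripper_force: 0.0
time: 4.62
ee_pos: [0.5361, -0.1151, 0.0328]
tool_rot: [1.755, 2.604, 0.001]
force: [-0.7, 0.6, 0.6]
opening: 0.0699
gripper_force: 0.0
t 4.625 pos [ 0.5361 -0.1151  0.0328] yaw 22.05 tilt [ 0.002 -0.001 -1.   ] F [-0.7  0.6  0.6] op 0.0699 grip 0.0 j7 0.22
rows [-0.005 -0.01   0.019] turn -0.0017
```

View pics/s2.png

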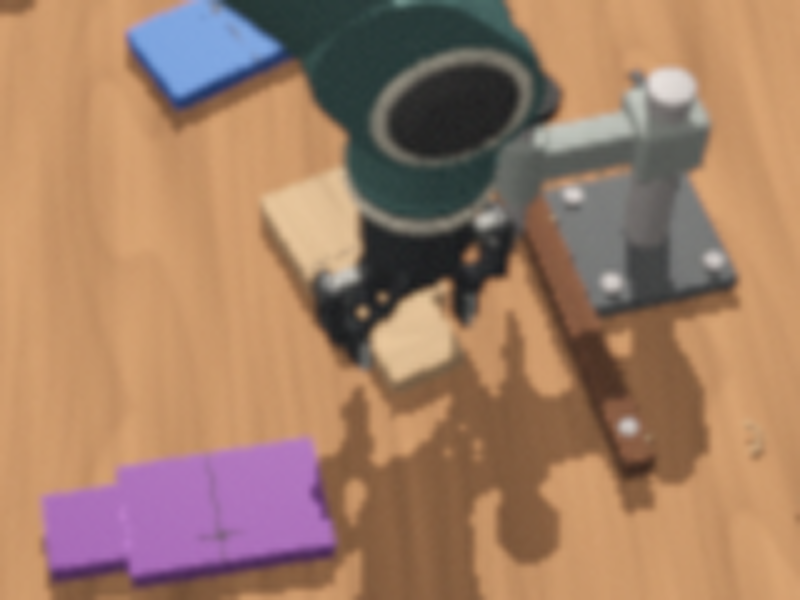

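```bash
python3 -m crank '[[[-0.003,-0.005,0.019,0],[-0.003,-0.005,0.019,0],[-0.003,-0.005,0.019,0],[-0.003,-0.005,0.019,0],[-0.003,-0.005,0.019,0],[-0.003,-0.005,0.019,0]]]' 45 40; python3 rel.py .535 -.1163 .03 22.35
```

```text
time: 5.42
ee_pos: [0.5354, -0.1156, 0.0295]
tool_rot: [1.755, 2.604, 0.001]
force: [-2.3, 0.9, 14.5]
opening: 0.0528
gripper_force: 40.0
t 5.425 pos [ 0.5354 -0.1156  0.0295] yaw 22.05 tilt [ 0.002 -0.    -1.   ] F [-2.3  0.9 14.5] op 0.0528 grip 40.0 j7 0.21
rows [-0.003 -0.004 -0.004] turn -0.0017
```

```bash
python3 -m crank '[[[0,0,-0.004,0],[0,0,-0.004,0]]]'; python3 - <<'E'
from h import *
for c in('top','side'):
    p,_=manip.snapshot(c)
    for r in manip.spot_point(c,'cross'): print(c,np.round(r['location'],4),r['conf'])
    for r in manip.spot_point(c,'blank'): print(c,'b',np.round(r['location'],4),r['conf'])
E
```

```text
time: 5.68
ee_pos: [0.5351, -0.1156, 0.0295]
tool_rot: [1.755, 2.605, 0.001]
force: [-0.2, -0.9, 8.2]
opening: 0.053
gripper_force: 42.8
top [ 0.5236 -0.0272  0.017 ] 0.91
top [0.4161 0.201  0.018 ] 0.83
top [0.2286 0.3836 0.0192] 0.59
top [ 6.069e-01 -5.410e-02 -6.000e-04] 0.18
top b [ 0.2494  0.3964 -0.0032] 0.98
top b [4.486e-01 1.891e-01 3.000e-04] 0.86
top b [ 0.513  -0.0508  0.0007] 0.83
top b [ 0.6095 -0.0523  0.0274] 0.35
top b [ 0.6139 -0.0474  0.194 ] 0.15
side [0.2259 0.3769 0.0204] 0.8
side [0.4176 0.1983 0.012 ] 0.73
side [ 0.5247 -0.0232  0.0168] 0.67
side [ 0.3963 -0.2607  0.0178] 0.61
side b [ 0.4469  0.1941 -0.0035] 0.85
side b [ 0.3807 -0.2372  0.0016] 0.8
side b [ 0.248   0.4009 -0.0028] 0.79
side b [ 0.5116 -0.0543 -0.0019] 0.56
```

```bash
python3 rel.py .5943 -.1429 .0295 10.7
```

```text
t 5.975 pos [ 0.5352 -0.1156  0.0296] yaw 22.06 tilt [ 0.001 -0.    -1.   ] F [-1.  -0.8  8.5] op 0.0527 grip 42.8 j7 0.22
rows [-0.317  0.297  0.001] turn 0.0631
```

```bash
python3 -m crank '[[[-0.05,0.04,0,0.01],[-0.1,0.09,0,0.02],[-0.15,0.14,0,0.03],[-0.2,0.19,0,0.04],[-0.25,0.24,0,0.05],[-0.3,0.28,0,0.06],[-0.317,0.297,0,0.063],[-0.317,0.297,0,0.063]]]'; python3 rel.py .5943 -.1429 .0295 10.7;python3 - <<'E'
from h import *
for c in('top','side'):
    p,_=manip.snapshot(c);u,v=proj(c,[[.58,-.07,.02]])[0].astype(int)
    cv2.imwrite(f'pics/p3{c}.png',cv2.resize(p[v-50:v+50,u-60:u+60,::-1],None,fx=5,fy=5,interpolation=cv2.INTER_CUBIC))
    for r in manip.spot_point(c,'cross'): print(c,np.round(r['location'],4),r['conf'])
E
```

```text
time: 6.98
ee_pos: [0.594, -0.142, 0.0296]
tool_rot: [-2.003, -2.42, -0.001]
force: [-3.5, 4.8, 11.9]
opening: 0.0528
gripper_force: 43.1
t 6.975 pos [ 0.594  -0.142   0.0296] yaw 10.77 tilt [-0.     0.001 -1.   ] F [-3.5  4.8 11.9] op 0.0528 grip 43.1 j7 0.11
rows [-0.006  0.001  0.   ] turn 0.0004
top [0.2296 0.383  0.0162] 0.93
top [0.4178 0.1999 0.0158] 0.84
top [ 0.6014 -0.0553  0.0193] 0.76
top [ 0.6143 -0.0491  0.1938] 0.68
side [0.2242 0.3789 0.0215] 0.94
side [ 0.3998 -0.2576  0.019 ] 0.75
side [0.4178 0.2    0.0135] 0.73
side [ 0.6034 -0.0491  0.0138] 0.66
```

View pics/p3top.png

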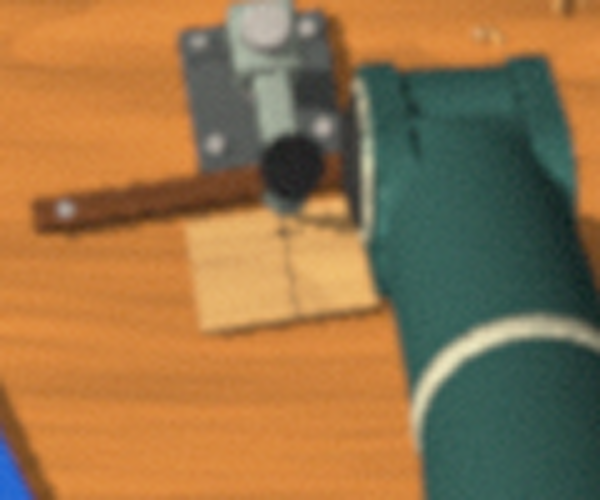

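Top view: the blank is parallel to the fence with a small gap, and the cross is at crop (285,230). I'll average several readings for its position along the fence relative to the point.

```bash
cat > avg.py <<'E'
from h import *
import sys
N=int(sys.argv[1]);a=np.radians(10.7);n=np.array([np.cos(a),np.sin(a)]);t=np.array([-n[1],n[0]]);o=np.array([.610,-.0535])
for c in('top','side'):
    D={}
    for i in range(N):
        manip.snapshot(c)
        for q in('cross','point','press','knob_top','blank'):
            if q=='knob_top' and c=='side' : pass
            for r in manip.spot_point(c,q):
                L=np.array(r['location']);ref={'knob_top':.195,'point':.03,'cross':.018,'press':0,'blank':0}[q]
                tgt=o+(n*-.032+t*-.02 if q=='blank' else 0)
                if np.hypot(*(L[:2]-tgt))<.02 and abs(L[2]-ref)<.012: D.setdefault(q,[]).append(L[:2]-o)
    for q,v in D.items():
        v=np.array(v);print(c,q,len(v),'px %.1f py %.1f mm'%(1e3*np.median(v@n),1e3*np.median(v@t)),'sd',np.round(1e3*np.std(v@t),1),'press-frame; ')
E
python3 avg.py 5
```

```text
top cross 5 px -10.5 py 0.0 mm sd 1.7 press-frame; 
top point 4 px 1.7 py 0.3 mm sd 1.4 press-frame; 
top blank 4 px -29.9 py -18.1 mm sd 1.3 press-frame; 
top press 4 px -0.0 py 0.4 mm sd 1.1 press-frame; 
top knob_top 4 px 3.6 py 4.4 mm sd 0.7 press-frame; 
side cross 5 px -6.4 py 2.3 mm sd 0.5 press-frame; 
side blank 5 px -31.4 py -18.4 mm sd 2.4 press-frame;
```

```bash
python3 -m crank '[[[0,0,0,0],[0,0,0,0],[0,0,0,0]]]' 61; python3 -m crank '[[[0,0,-0.1,0],[0,0,-0.3,0],[0,0,-0.6,0],[0,0,-0.6,0]]]';  python3 - <<'E'
import numpy as np
a=np.radians(10.7);n=np.array([np.cos(a),np.sin(a)]);t=np.array([-n[1],n[0]]);o=np.array([.610,-.0535])
print('far',o-.135*n+.005*t,'near',o-.073*n+.005*t)
E
python3 rel.py .478 -.0737 .12 100.7
```

```text
time: 10.55
ee_pos: [0.5937, -0.1429, 0.0289]
tool_rot: [-2.004, -2.419, 0.0]
force: [0.6, -0.3, 0.4]
opening: 0.0607
gripper_force: 0.0
time: 11.05
ee_pos: [0.5957, -0.1431, 0.1233]
tool_rot: [2.001, 2.415, 0.004]
force: [-0.3, 0.9, -0.6]
opening: 0.0607
gripper_force: 0.0
far [ 0.47641894 -0.07365193] near [ 0.53734093 -0.0621406 ]
t 11.05 pos [ 0.5957 -0.1431  0.1233] yaw 10.72 tilt [ 0.006 -0.002 -1.   ] F [-0.3  0.9 -0.6] op 0.0607 grip 0.0 j7 0.15
rows [ 0.601 -0.685  0.017] turn -0.4999
```

```bash
python3 -m crank '[[[0.1,-0.3,0,0.05],[0.3,-0.6,0,0.11],[0.6,-0.685,0,0.17],[0.6,-0.685,0,0.23],[0.6,-0.685,0,0.29],[0.6,-0.685,0,0.35],[0.6,-0.685,0,0.41],[0.6,-0.685,0,0.47]]]' 85; python3 rel.py .4764 -.0737 .034 100.7; python3 - <<'E'
from h import *
for c in('top','side'):
    p,_=manip.snapshot(c)
    for r in manip.outline_of(c,'blank'):
        m=r['mask'];ys,xs=np.nonzero(m);w=unproj(c,[[xs.mean(),ys.mean()]],.018)[0]
        if np.hypot(w[0]-.58,w[1]+.07)<.04: print(c,m.sum(),fitmask(c,m,[.582,-.079,.187]))
E
```

```text
time: 12.05
ee_pos: [0.476, -0.0734, 0.1191]
tool_rot: [-3.11, -0.442, 0.0]
force: [-0.1, -0.3, 0.1]
opening: 0.085
gripper_force: 0.0
t 12.05 pos [ 0.476  -0.0734  0.1191] yaw -73.83 tilt [-0.  0. -1.] F [-0.1 -0.3  0.1] op 0.085 grip 0.0 j7 -1.25
rows [0.002 0.003 0.568] turn 0.0304
top 364 (array([ 0.58147142, -0.07848744,  0.17795126]), np.float64(0.6461808738160708))
side 930 (array([ 0.58114837, -0.08073105,  0.16972372]), np.float64(0.08328834734325596))
```

```bash
python3 -m crank '[[[0,0,0.2,0.03],[0,0,0.4,0.03],[0,0,0.6,0.03],[0,0,0.607,0.03],[0,0,0.607,0.03]]]' 60; python3 rel.py .5274 -.064 .028 100.7
```

```text
time: 12.88
ee_pos: [0.4765, -0.0735, 0.0288]
tool_rot: [-3.126, -0.307, -0.001]
force: [0.2, 0.8, -0.8]
opening: 0.0599
gripper_force: 0.0
t 12.875 pos [ 0.4765 -0.0735  0.0288] yaw -78.78 tilt [ 0.  0. -1.] F [ 0.2  0.8 -0.8] op 0.0599 grip 0.0 j7 -1.35
rows [0.345 0.004 0.005] turn 0.0029
```

```bash
python3 -m crank '[[[0.12,0.001,0.003,0.003],[0.24,0.002,0.003,0.003],[0.31,0.003,0.003,0.003],[0.34,0.004,0.003,0.003],[0.355,0.004,0.003,0.003],[0.37,0.004,0.003,0.003],[0.385,0.004,0.003,0.003],[0.395,0.004,0.003,0.003]]]'; python3 rel.py .5373 -.0621 .028 100.7
```

```text
time: 13.88
ee_pos: [0.5343, -0.0627, 0.0275]
tool_rot: [-3.128, -0.29, 0.001]
force: [-3.8, -0.5, 3.9]
opening: 0.0595
gripper_force: 1.6
t 13.875 pos [ 0.5343 -0.0627  0.0275] yaw -79.42 tilt [-0.  0. -1.] F [-3.8 -0.5  3.9] op 0.0595 grip 1.6 j7 -1.39
rows [ 0.02  -0.    -0.003] turn -0.0007
```

```bash
python3 -m crank '[[[0.007,0,0,0],[0.014,0,0,0],[0.02,0,0,0],[0.02,0,0,0]]]'|grep -E 'force|pos'; python3 -m crank '[[[0.007,0,0,0],[0.014,0,0,0],[0.014,0,0,0]]]'|grep -E 'force|pos'
```

```text
ee_pos: [0.5376, -0.062, 0.0275]
force: [-1.2, 0.1, -0.0]
gripper_force: 0.5
ee_pos: [0.5395, -0.0617, 0.0275]
force: [-1.7, 0.7, 0.4]
gripper_force: 0.8
```

```bash
for i in 1 2; do python3 -m crank '[[[0.007,0,0,0],[0.014,0,0,0],[0.014,0,0,0]]]'|grep -E 'force|pos'; done
```

```text
ee_pos: [0.5397, -0.0617, 0.0273]
force: [-14.3, -3.2, 11.3]
gripper_force: 7.2
ee_pos: [0.5399, -0.0617, 0.0269]
force: [-26.0, -4.5, 20.4]
gripper_force: 13.3
```

```bash
python3 -m crank '[[[-0.1,0,-0.02,0],[-0.3,0,-0.02,0],[-0.5,0,-0.1,0],[-0.5,0,-0.4,0],[-0.5,0,-0.7,0],[-0.5,0,-0.7,0]]]'|grep -E 'force|pos'; python3 avg.py 5; python3 - <<'E'
from h import *
for c in('top','side'):
    p,_=manip.snapshot(c);u,v=proj(c,[[.6,-.07,.02]])[0].astype(int)
    cv2.imwrite(f'pics/p4{c}.png',cv2.resize(p[v-45:v+45,u-60:u+60,::-1],None,fx=6,fy=6,interpolation=cv2.INTER_CUBIC))
    for r in manip.outline_of(c,'blank'):
        m=r['mask'];ys,xs=np.nonzero(m);w=unproj(c,[[xs.mean(),ys.mean()]],.018)[0]
        if np.hypot(w[0]-.58,w[1]+.07)<.04: print(c,m.sum(),fitmask(c,m,[.592,-.078,.187]))
E
```

```text
ee_pos: [0.4715, -0.0749, 0.1357]
force: [-0.0, -0.2, -0.2]
gripper_force: 0.0
top cross 5 px 0.8 py 0.9 mm sd 1.0 press-frame; 
top point 5 px 1.9 py 1.2 mm sd 0.8 press-frame; 
top press 5 px -0.9 py 0.8 mm sd 1.7 press-frame; 
top knob_top 4 px 3.7 py 3.0 mm sd 1.1 press-frame; 
top blank 5 px -18.6 py -17.3 mm sd 1.1 press-frame; 
side cross 5 px 5.2 py 5.0 mm sd 1.6 press-frame; 
side point 5 px 1.0 py -0.9 mm sd 1.4 press-frame; 
side press 4 px 2.3 py 0.3 mm sd 1.3 press-frame; 
side knob_top 5 px 0.0 py -1.8 mm sd 1.6 press-frame; 
side blank 5 px -19.8 py -19.2 mm sd 0.6 press-frame; 
top 560 (array([ 0.59312455, -0.07604631,  0.19556242]), np.float64(0.46051469468554895))
side 943 (array([ 0.59173606, -0.0789347 ,  0.1837337 ]), np.float64(0.08564220183486237))
```

View pics/p4top.png

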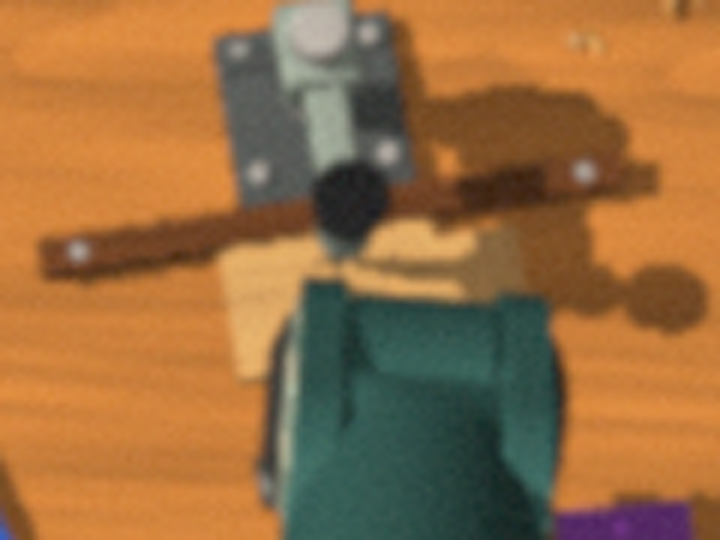

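View pics/p4side.png

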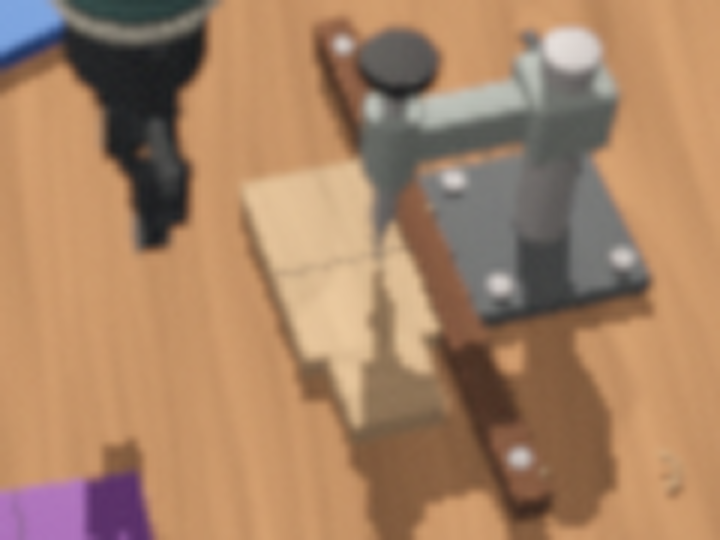

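The long edge looks flat on the fence in the side view, with the pencil line at crop (280,273)–(400,250) and the tip near (380,255). I need to check the position along the fence with a tighter zoom.

```bash
python3 - <<'E'
from h import *
c='side'
P=np.mean([manip.snapshot(c)[0].astype(np.float32) for _ in range(8)],0)
o=np.array([.610,-.0535]);a=np.radians(10.7);n=np.array([np.cos(a),np.sin(a)]);t=np.array([-n[1],n[0]])
u,v=proj(c,[[*o,.02]])[0].astype(int);x0,y0=u-25,v-22;S=15
im=cv2.resize(P[y0:y0+36,x0:x0+50,::-1],None,fx=S,fy=S,interpolation=cv2.INTER_CUBIC).clip(0,255).astype(np.uint8)
def px(q): return ((proj(c,[q])[0]-[x0,y0]+.5)*S).astype(int)
for nm,q in dict(tip=[*o,.03],foot=[*o,.018],line1=[*(o-.062*n),.018],line2=[*(o+.018*n),.018],head_bot=[*o,.097],cp5=[*(o+.005*t),.018]).items():
    print(nm,px(q)); cv2.circle(im,tuple(map(int,px(q))),2,(0,0,255) if nm!='foot' else (255,0,0),-1)
cv2.imwrite('pics/z5.png',im)
E
```

```text
tip [390 319]
foot [387 350]
line1 [131 406]
line2 [460 334]
head_bot [410 138]
cp5 [380 334]
```

View pics/z5.png

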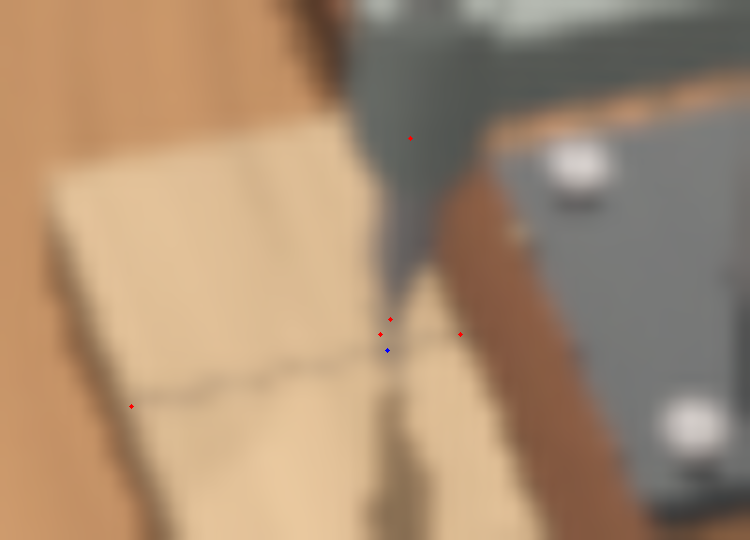

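```bash
python3 -m crank '[[[-0.1,0,-0.3,0],[-0.2,-0.3,-0.6,0],[-0.2,-0.7,-0.8,0],[-0.2,-1,-0.8,0],[-0.2,-1,-0.8,0]]]' 0|grep -E 'force|pos'; cat > meas.py <<'E'
from h import *
o=np.array([.610,-.0535]);a=np.radians(10.7);n=np.array([np.cos(a),np.sin(a)]);t=np.array([-n[1],n[0]])
th=np.linspace(0,2*np.pi,60)
for c in('top','side'):
    P=np.mean([manip.snapshot(c)[0].astype(np.float32) for _ in range(6)],0);np.save(f'P_{c}.npy',P)
    g=P.mean(2)
    # knob: boundary fit maximizing contrast outside-inside of top-disc + side silhouette
    def samp(q):return cv2.remap(g.astype(np.float32),q[:,0].astype(np.float32)[None],q[:,1].astype(np.float32)[None],cv2.INTER_CUBIC)[0]
    def cost(q):
        s=0
        for k,(r,sg) in enumerate([(.018,1),(.0265,-1)]):
            e=proj(c,np.c_[q[0]+r*np.cos(th),q[1]+r*np.sin(th),np.full(60,.195)]);s+=sg*np.clip(samp(e),0,110).mean()
        return s
    best=min(((cost([o[0]+dx,o[1]+dy]),dx,dy) for dx in np.arange(-.012,.0121,.0005) for dy in np.arange(-.012,.0121,.0005)))
    k=np.array(best[1:]);print(c,'knob px %.1f py %.1f'%(1e3*k@n,1e3*k@t),best[0])
    # pencil line: py profile at several px
    ys=np.arange(-.012,.0121,.0005);acc=[]
    for x in np.arange(-.055,-.022,.0015):
        q=samp(proj(c,np.array([[*(o+x*n+y*t),.018] for y in ys])));q=q-np.polyval(np.polyfit(ys,q,2),ys);acc.append(q)
        if round(x*1e4)%60==-0:pass
    A=np.array(acc);
    for nm,B in(('all',A),('far',A[:11]),('near',A[11:])): m=B.mean(0);i=m.argmin();print(c,'line',nm,'py %.1f'%(1e3*ys[i]),round(float(m[i]),1))
E
python3 meas.py
```

```text
ee_pos: [0.4122, 0.0703, 0.2532]
force: [0.0, -0.6, 0.1]
gripper_force: 0.0Traceback (most recent call last):
  File "meas.py", line 14, in <module>
    best=min(((cost([o[0]+dx,o[1]+dy]),dx,dy) for dx in np.arange(-.012,.0121,.0005) for dy in np.arange(-.012,.0121,.0005)))
  File "meas.py", line 14, in <genexpr>
    best=min(((cost([o[0]+dx,o[1]+dy]),dx,dy) for dx in np.arange(-.012,.0121,.0005) for dy in np.arange(-.012,.0121,.0005)))
               ~~~~^^^^^^^^^^^^^^^^^^^
  File "meas.py", line 12, in cost
    e=proj(c,np.c_[q[0]+r*np.cos(th),q[1]+r*np.sin(th),np.full(60,.195)]);s+=sg*np.clip(samp(e),0,110).mean()
  File "h.py", line 12, in proj
    K,T=cal(c);q=np.atleast_2d(P)@T[:3,:3].T+T[:3,3];q=q@K.T;return q[:,:2]/q[:,2:]
        ~~~^^^
  File "h.py", line 5, in cal
    k=manip.calibration(c);return np.array(k['mtx']),np.array(k['world_to_cam'])
ValueError: time passes only in moves, steps and waits
```

```bash
sed -i 's/^def cal(c):/import functools\n@functools.lru_cache\ndef cal(c):/' h.py; python3 meas.py; python3 rel.py .61 -.0535 .26 100.7
```

```text
top knob px -2.2 py -1.1 -50.736347
top line all py 0.0 -5.8
top line far py 0.0 -5.3
top line near py 0.5 -6.3
side knob px -3.6 py -8.5 -37.801872
side line all py 0.0 -4.5
side line far py 0.0 -4.9
side line near py 0.0 -4.1
t 21.375 pos [0.4128 0.0672 0.2526] yaw -79.41 tilt [ 0.  0. -1.] F [ 0.4 -0.1 -0.9] op 0.0 grip 0.0 j7 -1.63
rows [ 1.144  1.033 -0.05 ] turn -0.0006
```

```bash
python3 - <<'E'
from h import *
o=np.array([.610,-.0535]);a=np.radians(10.7);n=np.array([np.cos(a),np.sin(a)]);t=np.array([-n[1],n[0]])
th=np.linspace(0,2*np.pi,40)
for c in('top','side'):
    g=np.load(f'P_{c}.npy').mean(2)
    u,v=proj(c,[[*o,.186]])[0].astype(int);A,B=u-20,v-20;S=8
    G=cv2.resize(g[B:B+40,A:A+40],None,fx=S,fy=S,interpolation=cv2.INTER_CUBIC)
    def hull(q,r,e):
        p=np.vstack([proj(c,np.c_[q[0]+r*np.cos(th),q[1]+r*np.sin(th),np.full(40,z)]) for z in(.177-e,.195+e)])
        m=np.zeros(G.shape,np.uint8);cv2.fillConvexPoly(m,cv2.convexHull(((p-[A,B]+.5)*S).astype(np.int32)),1);return m>0
    Gc=np.clip(G,0,120);res=[]
    for x in np.arange(-.01,.0101,.001):
        for y in np.arange(-.01,.0101,.001):
            q=o+x*n+y*t;i=hull(q,.0215,0);w=hull(q,.027,.005)&~i
            res.append((Gc[i].mean()-Gc[w].mean(),x,y))
    res.sort();print(c,[(round(r[0],1),round(r[1]*1e3),round(r[2]*1e3)) for r in res[:6]])
    # point shaft: dark-blue-grey edges; head bottom centre via lateral profile in side view
E
```

```text
top [(np.float32(-48.8), -1, -2), (np.float32(-48.7), -1, -1), (np.float32(-48.7), 0, -2), (np.float32(-48.4), -1, -3), (np.float32(-48.3), 0, -1), (np.float32(-48.2), 0, -3)]
side [(np.float32(-28.4), -1, -1), (np.float32(-28.3), 0, 0), (np.float32(-28.3), -1, -2), (np.float32(-28.3), 0, -1), (np.float32(-28.2), -1, 0), (np.float32(-28.1), -1, -3)]
```

The pencil line reads about 1.3 mm too far in press +y relative to the knob axis, in both cameras. I'll nudge the blank along the fence from its +y end.

```bash
python3 rel.py .5698 .0407 .12 100.7
```

```text
t 21.375 pos [0.4128 0.0672 0.2526] yaw -79.41 tilt [ 0.  0. -1.] F [ 0.4 -0.1 -0.9] op 0.0 grip 0.0 j7 -1.63
rows [0.996 0.366 0.884] turn -0.0006
```

```bash
python3 -m crank '[[[0.35,0.1,0.1,0],[0.7,0.25,0.4,0],[0.99,0.366,0.7,0],[0.99,0.366,0.884,0],[0.99,0.366,0.884,0]]]'|grep -E 'force|pos';python3 -m crank '[[[0,0,0.25,0],[0,0,0.45,0],[0,0,0.59,0],[0,0,0.59,0],[0,0,0.59,0]]]'|grep -E 'force|pos'; python3 rel.py .5720 .0289 .031 100.7
```

```text
ee_pos: [0.5676, 0.0403, 0.1175]
force: [-0.2, 0.2, 0.5]
gripper_force: 0.0
ee_pos: [0.5695, 0.0408, 0.0334]
force: [0.4, 0.7, -0.3]
gripper_force: 0.0
t 22.625 pos [0.5695 0.0408 0.0334] yaw -79.4 tilt [ 0.002  0.    -1.   ] F [ 0.4  0.7 -0.3] op 0.0001 grip 0.0 j7 -1.63
rows [0.002 0.081 0.016] turn -0.0006
```

```bash
python3 -m crank '[[[0,0.04,0.014,0],[0,0.07,0.014,0],[0,0.075,0.014,0],[0,0.075,0.014,0]]]'|grep -E 'force: |pos'; for i in 1 2 3; do python3 -m crank '[[[0,0.003,0,0],[0,0.006,0,0]]]'|grep -E 'force: |pos'; done
```

```text
ee_pos: [0.5709, 0.0294, 0.0294]
force: [0.4, 0.0, -0.6]
gripper_force: 0.0
ee_pos: [0.571, 0.0287, 0.0293]
force: [0.4, 1.0, 0.2]
gripper_force: 0.0
ee_pos: [0.5712, 0.0277, 0.0293]
force: [-0.2, -0.0, -0.7]
gripper_force: 0.0
ee_pos: [0.5713, 0.0268, 0.0293]
force: [-0.1, -0.7, -0.7]
gripper_force: 0.0
```

```bash
python3 meas.py | grep line
```

```text
top line all py 9.0 -2.0
top line far py 7.5 -4.7
top line near py -2.0 -4.5
side line all py -12.0 -6.6
side line far py 0.0 -5.1
side line near py -12.0 -8.6
```

```bash
for i in 1 2 3 4; do python3 -m crank '[[[0,0.002,0,0],[0,0.004,0,0]]]'|grep -E 'force: |pos'; done
```

```text
ee_pos: [0.5715, 0.0262, 0.0293]
force: [-0.5, 0.9, -0.2]
gripper_force: 0.0
ee_pos: [0.5716, 0.0257, 0.0293]
force: [-0.5, 1.8, -0.1]
gripper_force: 0.8
ee_pos: [0.5717, 0.0252, 0.0293]
force: [-0.4, 0.9, 0.1]
gripper_force: 0.7
ee_pos: [0.5718, 0.0245, 0.0293]
force: [-0.8, 1.6, 0.0]
gripper_force: 0.7
```

```bash
python3 -m crank '[[[0,-0.1,0,0],[0,-0.2,-0.1,0],[0,-0.25,-0.4,0],[-0.3,-0.25,-0.8,0],[-0.6,-0.25,-1,0],[-1,-0.25,-1,0],[-1,-0.25,-1,0]]]'|grep -E 'force: |pos'; python3 meas.py; python3 avg.py 3
```

```text
ee_pos: [0.4139, 0.0338, 0.1804]
force: [1.3, -0.4, 0.1]
gripper_force: 0.0
top knob px -2.2 py -1.1 -50.213493
top line all py 12.0 -8.7
top line far py 12.0 -9.0
top line near py 12.0 -8.3
side knob px -3.6 py -8.5 -36.595833
side line all py 12.0 -5.6
side line far py 12.0 -5.9
side line near py 12.0 -5.2
top cross 3 px 1.1 py -0.6 mm sd 1.3 press-frame; 
top point 3 px 1.9 py 1.2 mm sd 1.2 press-frame; 
top press 3 px -2.6 py 1.3 mm sd 0.1 press-frame; 
top knob_top 3 px 3.7 py 3.6 mm sd 1.5 press-frame; 
top blank 3 px -19.2 py -17.9 mm sd 0.8 press-frame; 
side cross 3 px 5.9 py 2.4 mm sd 1.3 press-frame; 
side point 3 px 3.7 py -0.4 mm sd 0.4 press-frame; 
side knob_top 3 px -0.2 py -1.5 mm sd 1.4 press-frame; 
side blank 3 px -19.6 py -20.4 mm sd 0.9 press-frame; 
side press 2 px 1.1 py 1.1 mm sd 0.4 press-frame;
```

```bash
python3 - <<'E'
from h import *
o=np.array([.610,-.0535]);a=np.radians(10.7);n=np.array([np.cos(a),np.sin(a)]);t=np.array([-n[1],n[0]])
ys=np.arange(-.007,.00701,.0005)
for c in('top','side'):
    g=np.load(f'P_{c}.npy').mean(2).astype(np.float32)
    for x1,x2 in((-.055,-.04),(-.04,-.025),(-.025,-.015)):
        A=[]
        for x in np.arange(x1,x2,.0015):
            q=proj(c,np.array([[*(o+x*n+y*t),.018] for y in ys])).astype(np.float32)
            s=cv2.remap(g,q[:,0][None],q[:,1][None],cv2.INTER_CUBIC)[0];A.append(s)
        m=np.mean(A,0);m=m-np.polyval(np.polyfit(ys,m,1),ys);print(c,x1,1e3*ys[m.argmin()],m.min().round(1))
    # fence edge/blank edge gap: profile along x beyond neck and paddle
E
python3 rel.py .61 -.0545 .26 100.7
```

```text
top -0.055 -0.5000000000000057 -10.6
top -0.04 -0.5000000000000057 -9.7
top -0.025 -1.0000000000000053 -11.1
side -0.055 -1.0000000000000053 -6.7
side -0.04 -1.0000000000000053 -6.1
side -0.025 -0.5000000000000057 -5.8
t 28.75 pos [0.4175 0.0338 0.1793] yaw -79.42 tilt [-0.  0. -1.] F [ 0.1 -0.1  1.3] op -0.0002 grip 0.0 j7 -1.58
rows [ 1.153  0.814 -0.538] turn -0.0006
```

The line now lies within about 0.5 mm of the punch axis. I'll re-seat the blank against the fence with a brief two-finger push.

```bash
python3 rel.py .4901 -.0711 .12 100.7
```

```text
t 28.75 pos [0.4175 0.0338 0.1793] yaw -79.42 tilt [-0.  0. -1.] F [ 0.1 -0.1  1.3] op -0.0002 grip 0.0 j7 -1.58
rows [0.347 0.776 0.396] turn -0.0006
```

```bash
python3 -m crank '[[[0.1,0.3,0.1,0],[0.2,0.6,0.2,0],[0.347,0.776,0.396,0],[0.347,0.776,0.396,0],[0.347,0.776,0.396,0]]]' 60|grep -E 'force: |pos|opening'; python3 -m crank '[[[0,0,0.3,0],[0,0,0.5,0],[0,0,0.605,0],[0,0,0.605,0],[0,0,0.605,0]]]'|grep -E 'force: |pos|opening'; python3 rel.py .5377 -.0621 .028 100.7
```

```text
ee_pos: [0.4897, -0.0706, 0.12]
force: [0.4, 0.2, 0.0]
opening: 0.06
gripper_force: 0.0
ee_pos: [0.4907, -0.071, 0.0304]
force: [0.5, -0.0, -0.2]
opening: 0.06
gripper_force: 0.0
t 30.0 pos [ 0.4907 -0.071   0.0304] yaw -79.4 tilt [ 0.001 -0.    -1.   ] F [ 0.5 -0.  -0.2] op 0.06 grip 0.0 j7 -1.39
rows [ 0.319 -0.     0.016] turn -0.0005
```

```bash
python3 -m crank '[[[0.15,0,0.012,0],[0.25,0,0.012,0],[0.3,0,0.012,0],[0.315,0,0.012,0],[0.322,0,0.012,0],[0.328,0,0.012,0],[0.334,0,0.012,0],[0.334,0,0.012,0]]]'|grep -E 'force: |pos'; python3 -m crank '[[[0.007,0,0,0],[0.012,0,0,0]]]'|grep -E 'force: |pos'
```

```text
ee_pos: [0.5392, -0.0619, 0.0274]
force: [-0.4, -0.2, -0.5]
gripper_force: 0.0
ee_pos: [0.5397, -0.0618, 0.0272]
force: [-12.9, -2.1, 10.9]
gripper_force: 6.1
```

```bash
python3 -m crank '[[[-0.1,0,0,0],[-0.3,0,0,0],[-0.6,0,-0.2,0],[-0.6,0,-0.6,0],[-0.6,0,-1,0],[-0.6,0,-1,0]]]' 0|grep -E 'force: |pos';python3 -m crank '[[[0,0,-0.3,0],[0,0,-0.6,0],[0,0,-0.6,0]]]'|grep -E 'force: |pos'; python3 rel.py .61 -.0545 .25 100.7
```

```text
ee_pos: [0.454, -0.0785, 0.1813]
force: [1.1, 1.2, -1.2]
gripper_force: 0.0
ee_pos: [0.4533, -0.0783, 0.2694]
force: [0.4, -0.5, -0.3]
gripper_force: 0.0
t 32.375 pos [ 0.4533 -0.0783  0.2694] yaw -79.43 tilt [ 0.004 -0.001 -1.   ] F [ 0.4 -0.5 -0.3] op 0.0001 grip 0.0 j7 -1.3
rows [1.056 0.036 0.134] turn -0.0007
```

```bash
python3 -m crank '[[[0.3,0.01,0,0],[0.6,0.02,0,0],[0.9,0.036,0.05,0],[1,0.036,0.13,0],[1,0.036,0.13,0]]]'|grep -E 'force: |pos';python3 -m crank '[[[0.056,0,0,0],[0.056,0,0.1,0],[0.056,0,0.17,0],[0.056,0,0.17,0],[0.056,0,0.17,0]]]'|grep -E 'force: |pos'; python3 rel.py .61 -.0545 .208 100.7
```

```text
ee_pos: [0.6002, -0.0556, 0.2453]
force: [-0.2, 0.2, 0.5]
gripper_force: 0.0
ee_pos: [0.6093, -0.0543, 0.2226]
force: [0.1, 0.1, 0.3]
gripper_force: 0.0
t 33.625 pos [ 0.6093 -0.0543  0.2226] yaw -79.42 tilt [ 0.  0. -1.] F [0.1 0.1 0.3] op -0.0001 grip 0.0 j7 -1.41
rows [0.005 0.002 0.097] turn -0.0007
```

```bash
python3 -m crank '[[[0,0,0.02,0],[0,0,0.04,0],[0,0,0.055,0],[0,0,0.07,0],[0,0,0.07,0]]]'|grep -E 'force: |pos'; python3 -m crank '[[[0,0,0.01,0],[0,0,0.015,0],[0,0,0.015,0]]]'|grep -E 'force: |pos'
```

```text
ee_pos: [0.6095, -0.0543, 0.212]
force: [1.2, -0.3, 5.8]
gripper_force: 2.8
ee_pos: [0.6095, -0.0543, 0.2099]
force: [-0.0, -1.2, 6.8]
gripper_force: 3.2
```

```bash
for i in 1 2 3; do python3 -m crank '[[[0,0,0.005,0],[0,0,0.005,0]]]'|grep -E 'force: |pos'; done
```

```text
ee_pos: [0.6095, -0.0543, 0.2091]
force: [0.6, 0.1, 7.1]
gripper_force: 3.3
ee_pos: [0.6095, -0.0543, 0.2084]
force: [-0.1, -1.2, 6.4]
gripper_force: 3.4
ee_pos: [0.6096, -0.0543, 0.208]
force: [-2.3, 0.7, 10.3]
gripper_force: 5.5
```

Force is jumping, so the point is meeting the wood. One more small step, then release.

```bash
python3 -m crank '[[[0,0,0.004,0],[0,0,0.004,0]]]'|grep -E 'force: |pos'; python3 -m crank '[[[0,0,-0.05,0],[0,0,-0.12,0],[0,0,-0.3,0],[0,0,-0.5,0],[-0.3,0,-0.5,0],[-0.7,0,-0.5,0],[-1,0,-0.5,0],[-1,0,-0.5,0]]]'|grep -E 'force: |pos'; python3 -m crank '[[[-0.3,-0.3,0,0],[-0.3,-0.6,0,0],[-0.3,-1,0,0],[-0.3,-1,0,0]]]'|grep -E 'force: |pos'; python3 - <<'E'
from h import *
c='side';p,_=manip.snapshot(c);u,v=proj(c,[[.6,-.07,.02]])[0].astype(int)
cv2.imwrite('pics/f.png',cv2.resize(p[v-45:v+45,u-60:u+60,::-1],None,fx=6,fy=6,interpolation=cv2.INTER_CUBIC));print(manip.get_state()['time'])
E
```

```text
ee_pos: [0.6096, -0.0544, 0.2079]
force: [-4.2, -0.2, 16.6]
gripper_force: 8.4
ee_pos: [0.4594, -0.0826, 0.2822]
force: [0.7, -0.5, 0.2]
gripper_force: 0.0
ee_pos: [0.3896, 0.0608, 0.2821]
force: [-0.1, -0.8, -1.2]
gripper_force: 0.0
37.175
```

View pics/f.png

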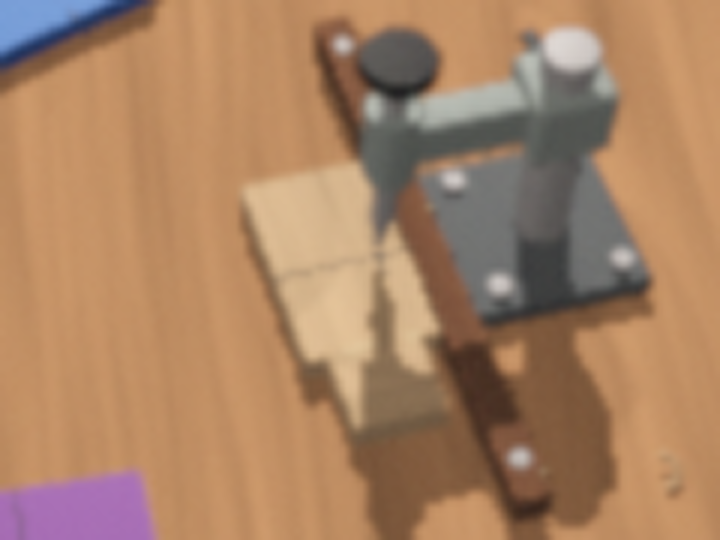

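The blank lies flat against the fence, the plunger is back up (knob at (398,60)), and the tip is over the line at (380,255). I'm handing it in.

```bash
python3 -c "
from cell import manip
print(manip.finish_job())"
```

```text
the job is handed in; nothing more can be done
None
```

I handed the job in at about 37 s: the blank lies flat against the fence, and I pushed the knob until the point met the wood, about 0.5 mm from the pencil line by camera estimate. The plunger sprang back up, and the arm never went near the hammer, glue bottle or sanding block. The hand-in returned no verdict.

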